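# Fetch the puzzle board's edge bar out of its caddy

### The arm

A 6-joint arm with a two-finger parallel gripper is mounted at the origin on the work surface. World frame = base frame: x ahead of the robot, y to its left, z up, the work surface at z = 0. Lengths are in m, angles in rad, forces in N, time in s.
With the tool pointing down it reaches from about 0.25 to 0.85 m from the base axis. Payload 12.5 kg.
Tool frame: the origin (TCP) lies at the very end of the fingers, on their centre line; the grasp point (between the pads) lies 19 mm behind it (r.grasp_offset is the distance from the TCP to the grasp point, in m); z points along the fingers, y is the line along which they close (so a half turn about z gives the same grasp; the last joint's range is limited). The gripper opens to 93 mm and grips with 3 to 60 N. Pads are 15 mm wide; open, the fingers measure 128 mm over their backs; the gripper's body (75 mm by 188 mm) begins 65 mm behind the grasp point.
Start: joints at [1.109, 0.351, 1.652, -0, 1.139, -0.085], TCP at [0.202, 0.511, 0.219] pointing down, gripper open.
Joint ranges: [-2.75, 2.75], [-0.79, 2.1], [0.01, 2.65], [-1.57, 4.71], [0.07, 3.14], [-2.87, 2.87]. Speed limits (rad/s): [2.22, 2.22, 2.79, 3.14, 3.14, 3.14].

### API

Orientations are given as [roll, pitch, yaw] about the fixed x, y, z axes, in that order (R = Rz(yaw) Ry(pitch) Rx(roll)).
In Python, from workcell import r, eyes, ticket gives the robot as it stands.
- The arm moves only by the shell command python3 -m handwheel 'ROWS' [FORCE]. ROWS is rows parted by semicolons, their numbers by spaces, 1 to 20 of them, each of 7 numbers: the finger opening in m, then dx, dy, dz in m, then a rotation vector rx, ry, rz in rad; each row is the pose to reach, as a shift and turn from the pose commanded when the command began, along the tool's axes at that moment; what a row does not reach only later rows make up. A row lasts 1/8 s, in which the tool goes at most 0.0625 m and 0.188 rad, less where a joint would pass 70% of its speed; a pose out of reach is approached as far as the arm can. The fingers move at their own pace and stop on an object; FORCE is the grip in N (left out, the last holds). Time passes only in rows, so rows that do not move let the fingers close. It prints the time, the measured TCP pose, the force, the opening and the grip force at its end.
- r.state(): the state, without advancing time (a new reading comes with each control period).
- eyes.capture(name): name is "scene" or "top" or "wrist"; returns a dict with "color" (400x640x3 uint8, red, green, blue), "mtx" (3x3 intrinsics, pixels), "k1" (the pictures are not rectified: a ray, as slopes to the right and down, at radius r is drawn at 1 + k1 r^2 times it, then the intrinsics apply), "extrinsics" (4x4, takes a point from camera to world coordinates); the wrist camera has in their place "hand_eye" (4x4, takes a point from camera to tool coordinates, whose origin is the TCP and whose axes are the flange's). Camera axes: x right, y up, looking along -z (the intrinsics and any distortion apply to the point x, -y, -z); pixel columns grow to the right and rows downward; lengths in m; the calibration is good to about 2 mm. A picture is of the moment at which its call begins: read the wrist's pose just before it. There is no depth.
- ticket.finish_job(): hands the job in; it is judged then, once.
The state is a dict: "t": time; "q": joint angles; "dq": joint speeds; "joint_efforts": joint torques, N m; "tcp_pos": TCP position; "tool_rot": TCP orientation; "ft_force": force on the tool from outside, world axes, zero at the start; "ft_torque": the same for the moment, N m; "width": finger opening in m; "grasp_force": force on a finger pad.
Only numpy, scipy, OpenCV 4.12 (cv2) and the standard library are available. Lean on these libraries where they do the work, as an engineer would, in place of code of your own. Each camera call takes 0.05 s, during which the arm holds its last target. There are 200 camera calls.

### The job

The puzzle board is missing the bar along its open edge: that navy bar lies in the plywood caddy and is longer than the opening in the caddy's top, so tilt it to bring it out through the opening, without forcing it. Then hold it level and lengthwise in line with the board's open edge, centred about 5 cm above it, and finish while still holding it there so that I can fasten it. Do not disturb the puzzle pieces or the other things on the table.

Things in the scene. Friction and masses are not known exactly. Their poses are not given: they have to be found in the camera images.
- bar: the loose edge bar: navy wooden square bar with brass-coloured ends, 235 mm long, 20 x 20 mm in section, about 65 g (varies). Origin at its middle (centre of the solid); x runs along its length, symmetric end for end. It starts flat on the caddy's floor (its middle 18 mm above the table), roughly along the caddy and within 20 mm of its middle lengthwise, so both its ends are under the caddy's top.
- caddy: plywood caddy, fixed: outside 336 mm (its x) x 151 mm (its y) x 74 mm high; origin at the centre of its underside, z up. Floor and walls 8 mm thick; inside 320 x 135 mm and 58 mm from floor to the underside of the top. Only the middle of the top is open.
- caddy_opening (a point): centre of the caddy's only opening, level with its top face (74 mm above the table), axes as the caddy's: 180 mm along x, 135 mm along y. The 8 mm thick top covers the last 70 mm of the inside at either end of x (navy lines at its edges). With the bar slid to one end wall, its other end is 15 mm inside the opening and can be tilted up, and the bar drawn out slantwise.
- board: puzzle board, navy with brown felt, fixed: 240 mm (its x) x 285 mm (its y) x 12 mm thick, origin at the centre of its underside, z up. Navy rails 20 mm wide and 20 mm high stand on three edges (tops 32 mm above the table); the -x edge, towards the robot, is open and runs along y, 245 mm between the side rails. Thin pieces lie on the felt.
- board_edge (a point): middle of the strip where the bar belongs: on the board's top face (12 mm above the table), halfway along the open edge and 10 mm in from its outer side; its axes are the board's, so the edge runs along y.
- board_clump: bystander: nine joined green and yellow puzzle pieces, 60 x 54 x 5 mm, loose on the board near its middle. Origin at its underside's centre.
- sorting_tray: bystander: white plastic tray of sorted pieces, 130 x 100 x 28 mm, loose beyond the middle. Origin at its underside's centre.
- mug: bystander: blue mug, 82 mm across, 90 mm high, loose beyond the middle on the right. Origin at its underside's centre.
- remote: bystander: black remote control, 170 x 45 x 18 mm, loose on the right. Origin at its underside's centre.
- magnifier: bystander: magnifying glass lying flat, lens 84 mm across, handle towards its -x, 182 mm in all, loose on the left. Origin under the lens's centre.
Not all that is in view belongs to the job. What is shaped like the bar but orange is not meant.

How it is judged:
By the outcome, as a careful person would: the job done as asked, in the order asked, and still so for the second after the job is handed in, while the arm keeps its last pose, push and grip.
It also fails if it takes over 54 s, if anything falls off the work surface, if the arm or the gripper's body presses on something with over 40 N, if the wrist force passes 120 N, or if a joint passes its speed limit or range.

## Working session

There is one attempt and no reset: what is moved stays moved. The work goes in short steps, Python scripts to look and compute and a shell command to move; the robot and the scene stay as the last step left them, time stands still between calls to the robot, and variables do not carry over. Pictures are saved under pics/ and viewed, at most 10 in all, crops included, and the job is handed in when it is done.

```bash
ls; mkdir -p pics; cat > h.py <<'E'
import numpy as np, cv2
from workcell import r, eyes, ticket
from scipy.spatial.transform import Rotation as R
def pose():
    s=r.state(); T=np.eye(4); T[:3,:3]=R.from_euler('xyz',s['tool_rot']).as_matrix(); T[:3,3]=s['tcp_pos']; return T
def cap(n):
    T=pose(); c=eyes.capture(n)
    c['E']=c['extrinsics'] if n!='wrist' else T@c['hand_eye']
    return c
def ray(c,uv):
    K=np.array(c['mtx']); E=np.array(c['E'])
    p=cv2.undistortPoints(np.float64(uv).reshape(-1,1,2),K,np.array([c['k1'],0,0,0],float)).reshape(-1,2)
    d=np.c_[p[:,0],-p[:,1],-np.ones(len(p))]@E[:3,:3].T
    return E[:3,3],d
def onz(c,uv,z):
    o,d=ray(c,uv); return o+d*((z-o[2])/d[:,2])[:,None]
def proj(c,P):
    E=np.array(c['E']); q=(np.atleast_2d(P)-E[:3,3])@E[:3,:3]; s=np.c_[q[:,0],-q[:,1]]/-q[:,2:]
    s=s*(1+c['k1']*(s**2).sum(1))[:,None]; K=np.array(c['mtx']); return s@K[:2,:2].T+K[:2,2]
def save(n,im): cv2.imwrite(f'pics/{n}.png',im[...,::-1])
E
python3 - <<'E'
from h import *
print(r.state())
for n in ('scene','top'):
    c=cap(n); save(n,c['color']); print(n,c['mtx'],c['k1'],c['E'])
E
```

```text
pics
{'t': 0.0, 'q': array([ 1.10942891e+00,  3.51243245e-01,  1.65242292e+00, -3.76158516e-05,
        1.13911868e+00, -8.46108986e-02]), 'dq': array([-0.00062312,  0.00079344, -0.00193387, -0.00014077,  0.00109535,
       -0.00058398]), 'joint_efforts': array([-1.86616395e-03, -4.97304940e+01, -2.85259509e+01,  6.97849528e-02,
        2.55391299e-02, -1.11018014e-04]), 'tcp_pos': array([0.20218231, 0.51111274, 0.21809804]), 'tool_rot': array([-3.14040184e+00, -6.67278863e-05,  2.76485186e+00]), 'ft_force': array([ 0.48963329,  0.17874122, -0.01429602]), 'ft_torque': array([-0.017275  , -0.02302108, -0.01989787]), 'grasp_force': 0.0, 'width': 0.0927907260481295}
scene [[373.12020108   0.         323.11735588]
 [  0.         373.12020108 193.06059833]
 [  0.           0.           1.        ]] 0.0125262691673229 [[-7.47030618e-01 -3.87180601e-01  5.40403957e-01  1.30078932e+00]
 [ 6.64788379e-01 -4.33499180e-01  6.08387107e-01  8.26823988e-01]
 [-1.29101377e-03  8.13738068e-01  5.81230325e-01  8.82371104e-01]
 [ 0.00000000e+00  0.00000000e+00  0.00000000e+00  1.00000000e+00]]
top [[446.017024     0.         322.86385747]
 [  0.         446.017024   199.76319537]
 [  0.           0.           1.        ]] -0.018541714959556324 [[ 3.16245677e-03  9.83786536e-01 -1.79315504e-01  2.87915944e-01]
 [-9.99739606e-01 -9.42002698e-04 -2.27998292e-02 -1.57659336e-02]
 [-2.25990807e-02  1.79340915e-01  9.83527385e-01  1.39610782e+00]
 [ 0.00000000e+00  0.00000000e+00  0.00000000e+00  1.00000000e+00]]
```

View pics/top.png

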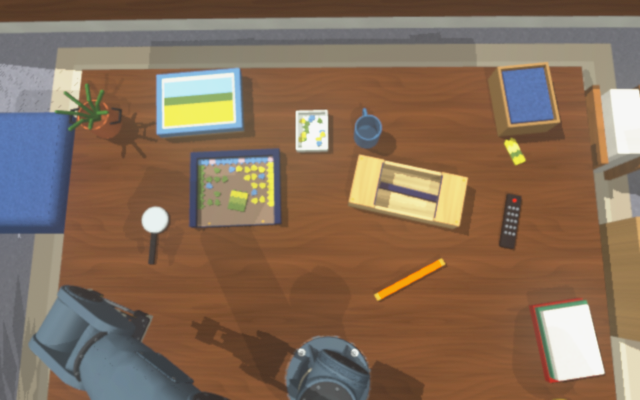

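View pics/scene.png

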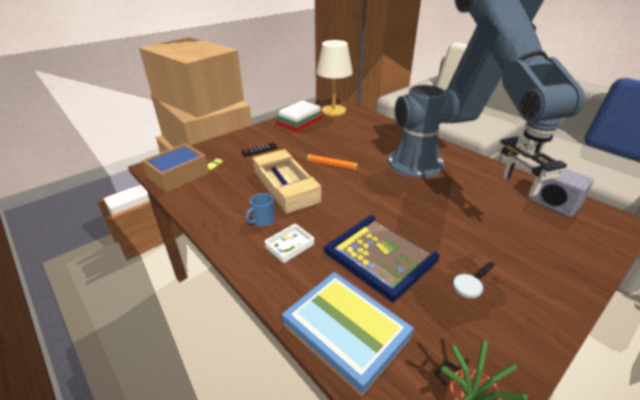

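The top view shows the things that could be taken for the bar: the navy bar in the caddy (409,190), the orange bar on the table (410,279), the board's fixed navy rails (195,190 / 236,154 / 277,190) and the black remote (511,221). By the description it is the navy one in the caddy. The board, at (236,190), has its open edge facing the robot (row ~226). Next I measure, with a close crop.

```bash
python3 - <<'E'
from h import *
c=cap('top'); im=c['color']; hsv=cv2.cvtColor(im,cv2.COLOR_RGB2HSV)
def big(m,x0,x1,y0,y1):
    z=np.zeros_like(m); z[y0:y1,x0:x1]=m[y0:y1,x0:x1]
    n,l,s,_=cv2.connectedComponentsWithStats(z); i=1+s[1:,4].argmax(); return (l==i).astype(np.uint8)
def rect(m,z,name):
    cn=max(cv2.findContours(m,0,1)[0],key=cv2.contourArea)[:,0,:].astype(float)
    P=onz(c,cn,z)[:,:2]
    (cx,cy),(w,h),a=cv2.minAreaRect((P*1000).astype(np.float32))
    print(name,'c',cx,cy,'wh',w,h,'ang',a, 'px',int(m.sum()))
ply=((hsv[...,0]>14)&(hsv[...,0]<32)&(hsv[...,2]>150)&(hsv[...,1]>60)).astype(np.uint8)
ply=cv2.morphologyEx(ply,cv2.MORPH_CLOSE,np.ones((3,3)))
m=big(ply,335,480,140,245); rect(m,.074,'caddy@top')
navy=((hsv[...,0]>105)&(hsv[...,0]<135)&(hsv[...,2]<130)&(hsv[...,1]>80)).astype(np.uint8)
m2=big(navy,175,295,140,240); rect(m2,.032,'board@rails')
# bar within the opening
nb=big(navy,378,440,170,215); rect(nb,.028,'bar@.028')
ys,xs=np.nonzero(nb); print(xs.min(),xs.max(),ys.min(),ys.max())
vis=im.copy(); vis[navy>0]=(255,0,255)
a=cv2.resize(im[140:245,335:485],None,fx=4,fy=4,interpolation=2)
b=cv2.resize(im[135:245,175:300],None,fx=4,fy=4,interpolation=2)
b2=cv2.resize(vis[140:245,335:485],None,fx=2,fy=2); 
can=np.zeros((600,800,3),np.uint8); can[:420,:600]=a; 
can2=cv2.resize(im[140:235,180:295],None,fx=1.7,fy=1.7); can[430:430+can2.shape[0],:can2.shape[1]]=can2; can[425:425+0]=0
v=cv2.resize(vis[140:235,180:485],None,fx=1.7,fy=1.7); can[430:430+v.shape[0],220:220+v.shape[1]]=v
save('crop1',can)
E
```

```text
caddy@top c 559.0465087890625 -241.08514404296875 wh 342.32818603515625 161.80572509765625 ang 77.5025634765625 px 5378
board@rails c 574.8184814453125 351.5620422363281 wh 230.75245666503906 161.92849731445312 ang 1.7812693119049072 px 420Traceback (most recent call last):
  File "<stdin>", line 17, in <module>
  File "<stdin>", line 5, in big
ValueError: attempt to get argmax of an empty sequence
```

```bash
python3 - <<'E'
from h import *
c=cap('top'); im=c['color']; hsv=cv2.cvtColor(im,cv2.COLOR_RGB2HSV)
for u,v in [(409,190),(409,189),(395,187),(430,196),(195,190),(277,190),(236,154),(236,225),(365,175)]: print(u,v,im[v,u],hsv[v,u])
i=im.astype(int)
navy=((i[...,2]>i[...,0]+12)&(hsv[...,2]<130)).astype(np.uint8)
def big(m,x0,x1,y0,y1):
    z=np.zeros_like(m); z[y0:y1,x0:x1]=m[y0:y1,x0:x1]
    n,l,s,_=cv2.connectedComponentsWithStats(z); k=1+s[1:,4].argmax(); return (l==k).astype(np.uint8)
def rect(m,z,name):
    cn=max(cv2.findContours(m,0,1)[0],key=cv2.contourArea)[:,0,:].astype(float)
    P=onz(c,cn,z)[:,:2]; f=cv2.minAreaRect((P*1000).astype(np.float32))
    print(name,f,int(m.sum())); return cv2.boxPoints(f)
print(rect(big(navy,175,295,140,240),.032,'board'))
print(rect(big(navy,378,440,170,215),.028,'bar'))
vis=im.copy(); vis[navy>0]=(255,0,255)
can=np.zeros((600,800,3),np.uint8)
can[:315,:450]=cv2.resize(im[140:245,335:485],None,fx=3,fy=3,interpolation=2)
can[:285,455:800]=cv2.resize(im[140:235,180:295],None,fx=3,fy=3,interpolation=2)
v=cv2.resize(vis[140:245,180:485],None,fx=2.5,fy=2.5,interpolation=0); can[325:325+v.shape[0],:v.shape[1]]=v
save('crop1',can)
E
```

```text
409 190 [ 93  86 113] [128  61 113]
409 189 [119 108 121] [145  27 121]
395 187 [ 89  82 112] [127  68 112]
430 196 [ 88  79 105] [130  63 105]
195 190 [66 70 93] [116  74  93]
277 190 [ 75  82 112] [114  84 112]
236 154 [ 78  86 115] [114  82 115]
236 225 [98 88 89] [177  26  98]
365 175 [244 222 138] [ 24 111 244]
board ((579.103271484375, 293.7152099609375), (237.73617553710938, 282.9330749511719), 2.740112543106079) 1361
[[453.60815 429.33743]
 [467.13403 146.72784]
 [704.5984  158.09299]
 [691.0725  440.70258]]
bar ((561.3679809570312, -260.0149230957031), (148.42994689941406, 13.982694625854492), 75.49219512939453) 197
[[ 536.0078  -330.11203]
 [ 549.5447  -333.61484]
 [ 586.72815 -189.91782]
 [ 573.1913  -186.41501]]
```

View pics/crop1.png

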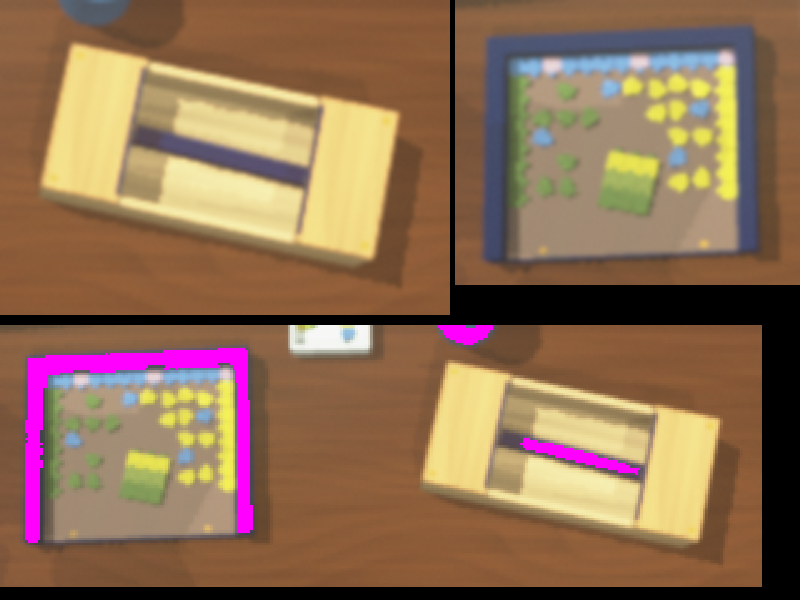

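The crop shows the navy bar, its brass ends hidden, running under both edge lines of the caddy's opening, so the choice is right. The measured sizes also agree: board 238 x 283 mm at yaw 2.7°, caddy length 342 mm at 77.5°. I now move above the caddy for a wrist view.

```bash
cat >> h.py <<'E'
def rel(pos,Rm):
    T=pose(); d=T[:3,:3].T@(np.array(pos)-T[:3,3]); w=R.from_matrix(T[:3,:3].T@Rm).as_rotvec()
    print('d',d.round(4),'rv',w.round(4),'rows',round(np.linalg.norm(d)/.0625,1),round(np.linalg.norm(w)/.188,1))
def down(yawdeg,tilt=0):  # tilt deg about tool y
    return (R.from_euler('xyz',[np.pi,0,np.deg2rad(yawdeg)])*R.from_euler('y',tilt,degrees=True)).as_matrix()
E
python3 - <<'E'
from h import *
rel([.56,-.25,.30],down(77.0))
E
```

```text
d [-0.6127 -0.5763 -0.0813] rv [-6.0000e-04  4.0000e-04  1.4209e+00] rows 13.5 7.6
```

```bash
python3 -m handwheel '0.09 -0.613 -0.576 -0.081 0 0 1.42;0.09 -0.613 -0.576 -0.081 0 0 1.42;0.09 -0.613 -0.576 -0.081 0 0 1.42;0.09 -0.613 -0.576 -0.081 0 0 1.42;0.09 -0.613 -0.576 -0.081 0 0 1.42;0.09 -0.613 -0.576 -0.081 0 0 1.42;0.09 -0.613 -0.576 -0.081 0 0 1.42;0.09 -0.613 -0.576 -0.081 0 0 1.42;0.09 -0.613 -0.576 -0.081 0 0 1.42;0.09 -0.613 -0.576 -0.081 0 0 1.42;0.09 -0.613 -0.576 -0.081 0 0 1.42;0.09 -0.613 -0.576 -0.081 0 0 1.42;0.09 -0.613 -0.576 -0.081 0 0 1.42;0.09 -0.613 -0.576 -0.081 0 0 1.42;0.09 -0.613 -0.576 -0.081 0 0 1.42;0.06 -0.613 -0.576 -0.081 0 0 1.42;0.06 -0.613 -0.576 -0.081 0 0 1.42' 10
python3 - <<'E'
from h import *
c=cap('wrist'); save('w1',c['color']); print(c['E'].round(4),c['mtx'],c['k1'],c['hand_eye'])
np.save('w1.npy',np.array([c],dtype=object),allow_pickle=True)
E
```

```text
t: 2.33
tcp_pos: [0.5602, -0.2487, 0.2998]
tool_rot: [-3.142, -0.0, 1.346]
ft_force: [-0.1, -0.5, 0.3]
width: 0.0746
grasp_force: 0.0
[[ 9.750e-01  2.134e-01  6.280e-02  5.784e-01]
 [-2.224e-01  9.364e-01  2.714e-01 -1.727e-01]
 [-8.000e-04 -2.786e-01  9.604e-01  4.656e-01]
 [ 0.000e+00  0.000e+00  0.000e+00  1.000e+00]] [[300.67053811   0.         320.21004844]
 [  0.         300.67053811 203.06859715]
 [  0.           0.           1.        ]] -0.025741675558445837 [[ 7.05957063e-04  9.60382513e-01  2.78684283e-01  7.81241091e-02]
 [ 9.99999404e-01 -9.10068280e-04  6.03037306e-04  7.89473331e-04]
 [ 8.32768210e-04  2.78683692e-01 -9.60382583e-01 -1.65785073e-01]
 [ 0.00000000e+00  0.00000000e+00  0.00000000e+00  1.00000000e+00]]
```

View pics/w1.png

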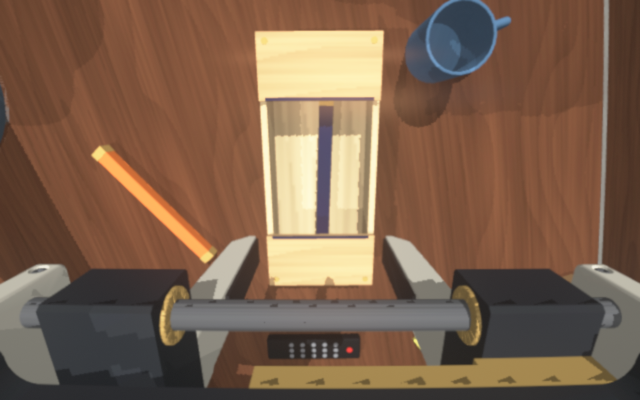

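The wrist view shows the caddy with corners (256,31), (383,30), (373,285), (268,285). The opening lines are at rows 100 and 237, and the bar runs from (326,105) to (322,235). The mug is at (460,45) and the orange decoy at (155,205).

```bash
python3 - <<'E'
from h import *
c=np.load('w1.npy',allow_pickle=True)[0]; i=c['color'].astype(int)
P=onz(c,[(256,31),(383,30),(373,285),(268,285)],.074); print(P[:,:2].round(4), np.linalg.norm(np.roll(P,-1,0)-P,axis=1).round(4))
C=P.mean(0)[:2]; u=(P[0]+P[1]-P[2]-P[3])[:2]; u/=np.linalg.norm(u); v=np.array([-u[1],u[0]])
print('caddy',C.round(4),'ang',np.degrees(np.arctan2(u[1],u[0])))
op=onz(c,[(320,100),(320,237)],.074)[:,:2]; print('opening u',((op-C)@u).round(4),'v',((op-C)@v).round(4))
rows=np.arange(128,230,4); L=[];Rr=[]
for y in rows:
    d=i[y,:,0]<95; x=np.nonzero(d[300:345])[0]+300; L.append((x.min()-.5,y)); Rr.append((x.max()+.5,y))
A=onz(c,L,.028)[:,:2];B=onz(c,Rr,.028)[:,:2]
print('w',np.median(np.linalg.norm(A-B,axis=1)))
M=(A+B)/2; vx,vy,x0,y0=cv2.fitLine(M.astype(np.float32),cv2.DIST_HUBER,0,.01,.01).ravel()
d=np.array([vx,vy]); d*=np.sign(d@u); m=np.array([x0,y0])
print('bar ang',np.degrees(np.arctan2(d[1],d[0])),'v offset at u=-45,0,45',[round(float((m+d*((s-(m-C)@u)/(d@u))-C)@v),4) for s in(-.045,0,.045)])
E
```

```text
[[ 0.5261 -0.0618]
 [ 0.6715 -0.0939]
 [ 0.6008 -0.4235]
 [ 0.4496 -0.3891]] [0.1489 0.3372 0.1551 0.3362]
caddy [ 0.562  -0.2421] ang 77.36904071102327
opening u [ 0.0904 -0.0919] v [-0.0003  0.0004]
w 0.01519722464907535
bar ang 75.56697 v offset at u=-45,0,45 [-0.004, -0.0054, -0.0069]
```

```bash
python3 - <<'E'
from h import *
rel([.567,-.2432,.0115],down(75.6))
E
```

```text
d [0.0069 0.0053 0.2884] rv [ 0.0002 -0.      0.0263] rows 4.6 0.1
```

```bash
python3 -m handwheel '0.06 0.007 0.0053 0.05 0 0 0.026;0.06 0.007 0.0053 0.1 0 0 0.026;0.06 0.007 0.0053 0.15 0 0 0.026;0.06 0.007 0.0053 0.19 0 0 0.026;0.06 0.007 0.0053 0.21 0 0 0.026;0.06 0.007 0.0053 0.23 0 0 0.026;0.06 0.007 0.0053 0.25 0 0 0.026;0.06 0.007 0.0053 0.265 0 0 0.026;0.06 0.007 0.0053 0.275 0 0 0.026;0.06 0.007 0.0053 0.282 0 0 0.026;0.06 0.007 0.0053 0.286 0 0 0.026;0.06 0.007 0.0053 0.288 0 0 0.026;0.06 0.007 0.0053 0.288 0 0 0.026'
```

```text
t: 4.0
tcp_pos: [0.5673, -0.2441, 0.0118]
tool_rot: [3.141, 0.0, 1.319]
ft_force: [0.9, 0.3, 0.7]
width: 0.0601
grasp_force: 0.0
```

Free so far. Now I close gently.

```bash
python3 -m handwheel '0.03 0 0 0 0 0 0;0.03 0 0 0 0 0 0;0.03 0 0 0 0 0 0;0.015 0 0 0 0 0 0;0.015 0 0 0 0 0 0;0.015 0 0 0 0 0 0;0.015 0 0 0 0 0 0;0.015 0 0 0 0 0 0' 12
python3 - <<'E'
from h import *
s=r.state(); print(s['ft_force'],s['ft_torque'],s['width'])
c=cap('wrist'); save('w2',c['color'])
E
```

```text
t: 5.0
tcp_pos: [0.5671, -0.2441, 0.0117]
tool_rot: [-3.142, -0.0, 1.319]
ft_force: [-0.3, 0.4, 0.3]
width: 0.0194
grasp_force: 12.0
[-0.25515127  0.37067495  0.25467248] [-0.04450407  0.07146277  0.00326675] 0.01940553850571563
```

View pics/w2.png

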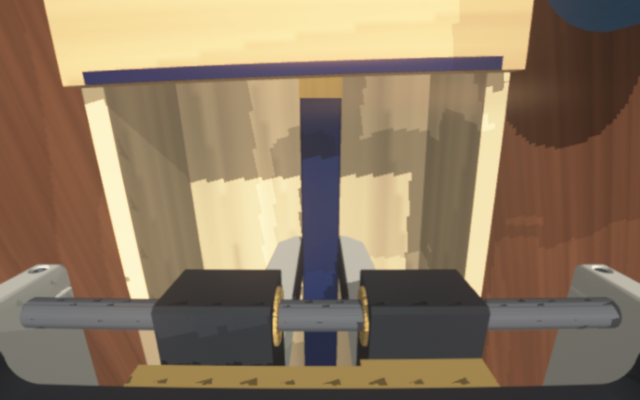

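The wrist view shows the bar between the fingers, opening 19.4 mm at 12 N. Its brass tip at (321,88) is partly under the left top edge. I lift it 2 mm, square it to the caddy and slide it 22 mm toward the right wall, then see the free end.

```bash
python3 -m handwheel '0.015 0 0 -0.002 0 0 -0.015;0.015 -0.002 0 -0.002 0 0 -0.031;0.015 -0.007 0 -0.002 0 0 -0.031;0.015 -0.012 0 -0.002 0 0 -0.031;0.015 -0.017 0.0005 -0.002 0 0 -0.031;0.015 -0.022 0.0007 -0.002 0 0 -0.031;0.015 -0.022 0.0007 -0.002 0 0 -0.031;0.015 -0.022 0.0007 -0.002 0 0 -0.031' 25
python3 - <<'E'
from h import *
c=cap('wrist'); im=c['color'].astype(int); save('w3',c['color'])
C=np.array([.562,-.2421]);a=np.radians(77.37);u=np.array([np.cos(a),np.sin(a)]);v=np.array([-u[1],u[0]])
T=pose(); print('tcp uv',(T[:2,3]-C)@u,(T[:2,3]-C)@v)
for y in range(55,135,3):
    p=onz(c,[(320,y)],.030)[0,:2]; print(y,im[y,316:324].mean(0).round(),round((p-C)@u*1e3,1))
E
```

```text
t: 6.05
tcp_pos: [0.5623, -0.2656, 0.0136]
tool_rot: [3.142, 0.0, 1.35]
ft_force: [-0.3, -0.1, -0.7]
width: 0.0198
grasp_force: 25.0
tcp uv -0.022808620008312106 -0.005467971692965675
55 [180. 157. 120.] 82.1
58 [180. 157. 120.] 80.8
61 [181. 158. 121.] 79.5
64 [179. 157. 120.] 78.3
67 [155. 136. 104.] 77.0
70 [170. 142.  96.] 75.7
73 [184. 149.  89.] 74.4
76 [183. 149.  89.] 73.1
79 [183. 149.  89.] 71.8
82 [183. 148.  89.] 70.5
85 [182. 148.  89.] 69.2
88 [182. 148.  90.] 67.9
91 [182. 148.  90.] 66.6
94 [181. 148.  90.] 65.2
97 [162. 133.  88.] 63.9
100 [80. 74. 81.] 62.5
103 [81. 75. 81.] 61.2
106 [83. 78. 91.] 59.8
109 [ 85.  84. 106.] 58.5
112 [ 83.  82. 106.] 57.1
115 [ 80.  80. 106.] 55.7
118 [ 78.  78. 106.] 54.3
121 [ 75.  76. 106.] 52.9
124 [ 72.  75. 105.] 51.5
127 [ 71.  74. 105.] 50.1
130 [ 70.  73. 105.] 48.7
133 [ 69.  73. 105.] 47.3
```

The free end is at u = +76 mm, so the bar's middle is at -41.5 mm and the far end is about 1 mm short of the wall; the grip is 18.7 mm off the middle, toward the free end. I back off 2 mm, then tilt to 22° about the low end, with about 10 mm of clearance at the top's edge.

```bash
python3 -m handwheel '0.015 0.002 0 0 0 0 0;0.015 0.0026 0 -0.0065 0 0.048 0;0.015 0.0029 0 -0.013 0 0.096 0;0.015 0.0029 0 -0.0195 0 0.144 0;0.015 0.0026 0 -0.0259 0 0.192 0;0.015 0.002 0 -0.0323 0 0.24 0;0.015 0.0011 0 -0.0385 0 0.288 0;0.015 -0.0002 0 -0.0447 0 0.336 0;0.015 -0.0018 0 -0.0508 0 0.384 0;0.015 -0.0018 0 -0.0508 0 0.384 0;0.015 -0.0018 0 -0.0508 0 0.384 0'
python3 - <<'E'
from h import *
s=r.state(); print(s['ft_force'],s['ft_torque'],s['q'].round(2))
c=cap('scene'); 
w=cap('wrist')['color']; s=cv2.resize(c['color'][140:225,235:345],None,fx=4,fy=4,interpolation=2)
can=np.zeros((600,800,3),np.uint8); can[:340,:440]=s; can[345:595,:400]=cv2.resize(w,(400,250)); save('tilt',can)
E
```

```text
t: 7.48
tcp_pos: [0.5619, -0.267, 0.0642]
tool_rot: [-3.141, -0.383, 1.35]
ft_force: [-0.1, -0.9, -1.2]
width: 0.0198
grasp_force: 25.0
[-0.11410792 -0.94692605 -1.1991943 ] [-0.23466223  0.09160371  0.07323451] [-0.67  0.74  1.48  0.38  1.12 -0.65]
```

View pics/tilt.png

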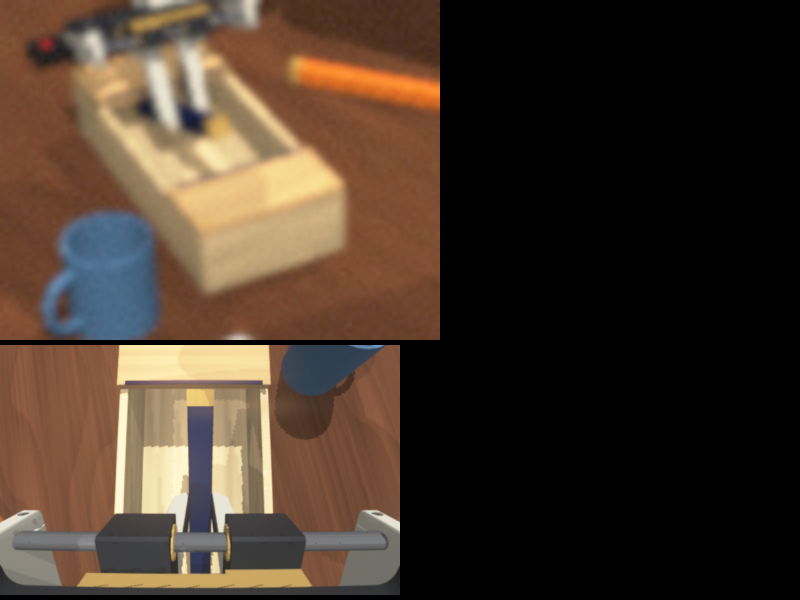

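The bar tilts rigidly with the tool: brass end up at (215,125) in the scene crop, at the same wrist-view row as before, and only gravity on the sensor. I draw it 90 mm along its own axis, then straight up.

```bash
python3 -m handwheel '0.015 0.015 0 0 0 0 0;0.015 0.03 0 0 0 0 0;0.015 0.045 0 0 0 0 0;0.015 0.06 0 0 0 0 0;0.015 0.075 0 0 0 0 0;0.015 0.09 0 0 0 0 0;0.015 0.09 0 0 0 0 0;0.015 0.0975 0 -0.0185 0 0 0;0.015 0.105 0 -0.037 0 0 0;0.015 0.1165 0 -0.0655 0 0 0;0.015 0.128 0 -0.094 0 0 0;0.015 0.1467 0 -0.14 0 0 0;0.015 0.1467 0 -0.14 0 0 0;0.015 0.1467 0 -0.14 0 0 0'
python3 - <<'E'
from h import *
s=r.state(); print(s['ft_force'],s['ft_torque'],s['q'].round(2))
print(T:=pose()[:3,3])
rel([.4692-.0007,.2885+.0187,.20],down(92.74))
E
```

```text
t: 9.32
tcp_pos: [0.5799, -0.186, 0.2494]
tool_rot: [3.141, -0.384, 1.35]
ft_force: [-0.9, -0.0, -0.6]
width: 0.02
grasp_force: 25.0
[-0.90176168 -0.045494   -0.6262112 ] [-0.25642191  0.1107496  -0.00320784] [-0.55  0.48  1.43  0.37  1.38 -0.43]
[ 0.57994256 -0.18597682  0.24939672]
d [ 0.405  -0.217   0.2168] rv [ 0.0517 -0.3814 -0.2658] rows 8.1 2.5
```

```bash
python3 -m handwheel '0.015 0.04 -0.022 0.022 0.026 -0.19 -0.13;0.015 0.09 -0.048 0.048 0.052 -0.381 -0.266;0.015 0.14 -0.075 0.075 0.052 -0.381 -0.266;0.015 0.195 -0.105 0.105 0.052 -0.381 -0.266;0.015 0.25 -0.134 0.134 0.052 -0.381 -0.266;0.015 0.3 -0.16 0.16 0.052 -0.381 -0.266;0.015 0.345 -0.185 0.185 0.052 -0.381 -0.266;0.015 0.38 -0.204 0.204 0.052 -0.381 -0.266;0.015 0.405 -0.217 0.217 0.052 -0.381 -0.266;0.015 0.405 -0.217 0.217 0.052 -0.381 -0.266;0.015 0.405 -0.217 0.217 0.052 -0.381 -0.266'
python3 - <<'E'
from h import *
print(pose()[:3,3])
can=np.zeros((600,800,3),np.uint8)
w=cap('wrist'); np.save('w4.npy',np.array([w],dtype=object)); 
t=cap('top'); np.save('t4.npy',np.array([t],dtype=object)); can[:400,:640]=w['color']; can[402:600,640-340:640]=cv2.resize(t['color'][135:234,160:330],None,fx=2,fy=2); save('hold',can)
E
```

```text
t: 10.7
tcp_pos: [0.4685, 0.3066, 0.1991]
tool_rot: [-3.14, 0.0, 1.619]
ft_force: [-0.3, -0.2, 0.0]
width: 0.0198
grasp_force: 25.0
[0.46853288 0.30664649 0.19909702]
```

View pics/hold.png

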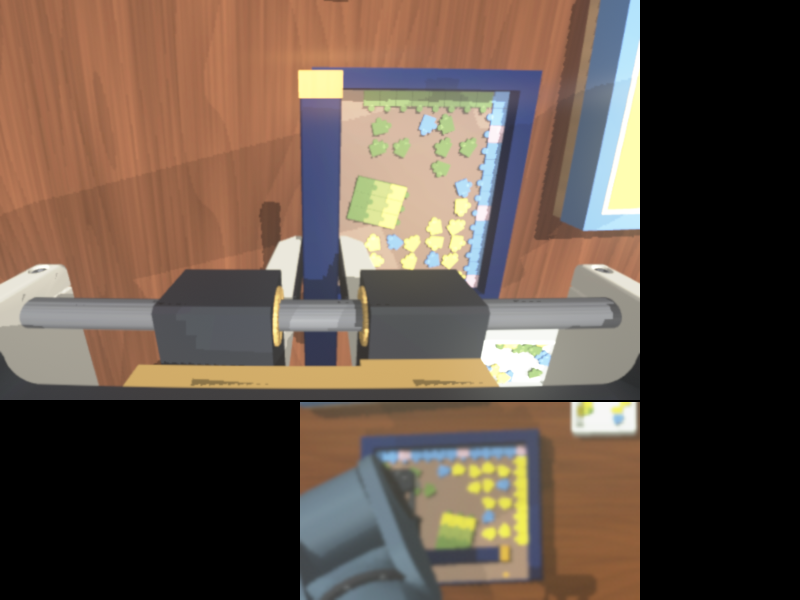

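The wrist view shows the bar level, with its brass end at (321,70) at the same row as before, so it hasn't slipped. The board's far-left corner is at (541,71) and its left rail's outer edge at row ~70. I check the board pose from here.

```bash
python3 - <<'E'
from h import *
c=np.load('w4.npy',allow_pickle=True)[0]; i=c['color'].astype(int)
navy=(i[...,2]>i[...,0]+15)&(i.max(2)<150)
# left rail outer edge: first navy row per column ; far rail outer edge: last navy col per row
L=[(x,np.nonzero(navy[50:100,x])[0][0]+49.5) for x in range(360,530,5)]
F=[(np.nonzero(navy[y,470:560])[0][-1]+470.5,y) for y in range(90,260,5)]
In=[(np.nonzero(navy[50:110,x])[0][-1]+50.5,x) for x in (420,)]
A=onz(c,L,.032)[:,:2];B=onz(c,F,.032)[:,:2]
fit=lambda P:cv2.fitLine(P.astype(np.float32),cv2.DIST_HUBER,0,.01,.01).ravel()
a=fit(A);b=fit(B); print('left edge ang',np.degrees(np.arctan2(a[1],a[0])),'far edge ang',np.degrees(np.arctan2(b[1],b[0])))
t=np.linalg.solve(np.c_[a[:2],-b[:2]],b[2:]-a[2:]); corner=a[2:]+a[:2]*t[0]; print('corner',corner)
for yaw in (2.0,2.74):
    q=np.radians(yaw); M=np.array([[np.cos(q),-np.sin(q)],[np.sin(q),np.cos(q)]])
    print(yaw,'edge pt',corner+M@[-.23,-.1425],'centre',corner+M@[-.12,-.1425])
T=pose(); e=onz(c,[(321,69.5)],T[2,3]+.0164)[0]; print('bar end from tcp',np.linalg.norm(e[:2]-T[:2,3]))
# top view: bar right end (brass), height ~ .215
t=np.load('t4.npy',allow_pickle=True)[0]
m=t['color'][200:222,255:268].astype(int); mm=(m[...,0]>140)&(m[...,2]<110); ys,xs=np.nonzero(mm); print('brass px',xs.min()+255,xs.max()+255,ys.min()+200,ys.max()+200, onz(t,[(xs.max()+255.5,ys.mean()+200)],.2155).round(4))
E
```

```text
left edge ang 2.400063 far edge ang -87.64009
corner [0.6926458  0.44251344]
2.0 edge pt [0.46775908 0.29207336] centre [0.57769207 0.2959123 ]
2.74 edge pt [0.46972078 0.28918148] centre [0.57959502 0.29443989]
bar end from tcp 0.09879695938462515
brass px 255 265 200 221 [[0.4812 0.166  0.2155]]
```

```bash
python3 - <<'E'
from h import *
rel([.4682,.3082,.0557],down(92.5))
E
```

```text
d [ 0.0018 -0.0005  0.1438] rv [-0.0007 -0.0003  0.0035] rows 2.3 0.0
```

```bash
python3 -m handwheel '0.015 0.002 -0.0005 0.03 0 0 0.004;0.015 0.002 -0.0005 0.06 0 0 0.004;0.015 0.002 -0.0005 0.085 0 0 0.004;0.015 0.002 -0.0005 0.105 0 0 0.004;0.015 0.002 -0.0005 0.12 0 0 0.004;0.015 0.002 -0.0005 0.132 0 0 0.004;0.015 0.002 -0.0005 0.14 0 0 0.004;0.015 0.002 -0.0005 0.1435 0 0 0.004;0.015 0.002 -0.0005 0.1435 0 0 0.004;0.015 0.002 -0.0005 0.1435 0 0 0.004;0.015 0.002 -0.0005 0.1435 0 0 0.004'
python3 - <<'E'
from h import *
s=r.state(); print(s['tcp_pos'],s['tool_rot'],s['grasp_force'],s['ft_force'])
can=np.zeros((600,800,3),np.uint8)
w=cap('wrist'); t=cap('top'); c=cap('scene')
can[:250,:400]=cv2.resize(w['color'],(400,250)); can[:200,405:745]=cv2.resize(t['color'][135:235,160:330],None,fx=2,fy=2)
can[255:595,:560]=cv2.resize(c['color'][190:305,310:450],(560,340)); save('end',can)
E
```

```text
t: 12.18
tcp_pos: [0.4682, 0.3097, 0.0566]
tool_rot: [3.141, -0.001, 1.615]
ft_force: [0.6, 0.5, -0.7]
width: 0.02
grasp_force: 25.0
[0.46816346 0.30965386 0.05655699] [ 3.14131057e+00 -9.36528761e-04  1.61526934e+00] 24.9998277425766 [ 0.5593804   0.52951706 -0.67479373]
```

View pics/end.png

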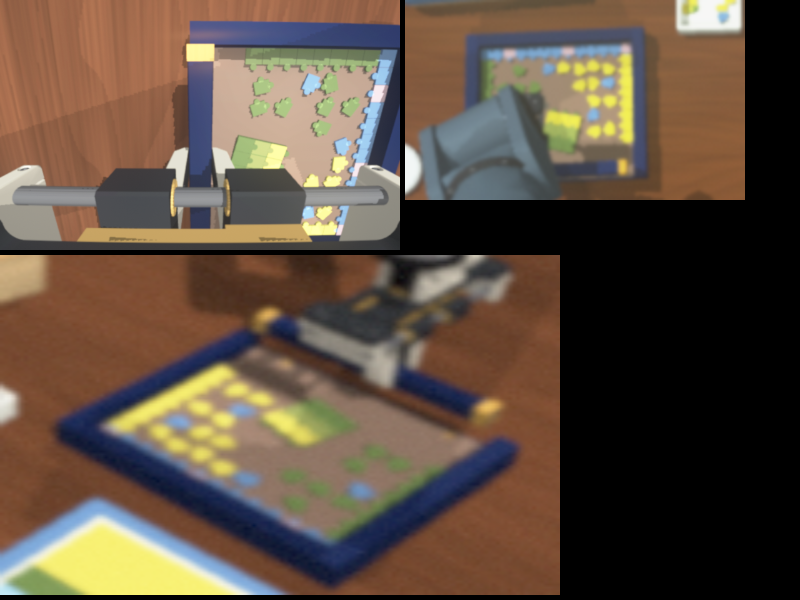

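The bar is held level above the open edge, with brass ends at (268,318) and (487,408) in the scene crop, centred between the side rails. The pieces are undisturbed and the pose is within about 2 mm of the target, so I hand it in.

```bash
python3 -c "
from workcell import ticket; print(ticket.finish_job())"
```

```text
the job is handed in; nothing more can be done
None
```

The navy bar came out of the caddy tilted, without forcing, and the job is handed in with the arm holding it level, centred about 5 cm above the board's open edge (within about 2 mm by my measurements); nothing else appeared disturbed in the views I took.

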